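# Put the gas filter back in service: seat the cartridge, clamp it, close the bleed

### The job

The white filter cartridge at the end of the bench gas manifold has only been set on its seal: press it down until it sits fully home, and only then swing its hinged clamp all the way down over it. After that, close the bleed valve, the one with the flat bar handle, by turning it clockwise until it stops on its seat. The round metering knobs beside it are already set, so do not brush or turn them, and leave the other things on the bench where they are.

Things in the scene. Friction and masses are not known exactly. Their poses are not given: they have to be found in the camera images.
- manifold: Base plate of the bench gas manifold, 150 x 410 x 12 mm; origin at the middle of the row on the bench, -x its front. Along its y: filter station and gauge block at +160 and -160 mm (which end is which varies), between them four valve blocks 54 mm wide at 90, 30, -30, -90 mm in any order. A pipe runs behind the blocks. Its yaw, shared by all blocks, is within 0.15 rad.
- gauge_block: The block with a round dial gauge at the other end of the row, 104 x 80 mm, its dial up to 155 mm above the bench; nothing on it is to be handled. Origin: centre of its underside, 12 mm above the bench.
- filter_station: Aluminium block 104 (x) x 80 (y) x 72 mm high at one end of the row, carrying cartridge and clamp. Origin: centre of its underside, 12 mm above the bench; -x is its front, z up. In its frame the cartridge's upright axis is at x = -12, y = 0 mm; the clamp's hinge line runs along y at x = 45, z = 100 mm, between two small posts.
- cartridge_top (a point): Centre of the flat top (46 mm across) of the white round filter cartridge, whose knurled flange is 62 mm across. Fully home, its top is 94 mm above the station's origin (106 mm above the bench) and the flange rests on a steel collar; at the start it stands proud, with its neck showing in the gap.
- cartridge (a joint): Height of the cartridge above home, m: 0 = fully home on the collar (hard stop), 0.005 to 0.009 at the start. It slides only vertically; the sealing ring drags with about 9 N both ways, so press with some 12 to 20 N; it stays where it is left.
- clamp (a joint): Angle of the hinged steel clamp strap (24 mm wide, 6 mm thick), rad: 0 = closed, level over the cartridge (hard stop), 1.57 = upright, 1.5 to 1.65 at the start: about upright behind the cartridge; travel ends at 1.8. It opens upward and away from the robot. The hinge is stiff (about 0.2 N m, 2 N at the bar) and stays where it is left, no spring.
- clamp_bar (a point): Middle of the black round cross-bar at the clamp's free end (62 mm long along y, 14 mm thick), 114 mm from the hinge line. Closed, it lies at x = -69, z = 101.5 mm in the station's frame. Can be pushed from behind, then from above. A large screen hangs over the back of the bench beyond it: when reaching behind the bar, let the hand lean 15 to 20 degrees towards the robot.
- bleed_block: Block of the bleed valve, the only one with a flat steel bar handle (the others have round black knobs). Wedge 100 (x) x 54 (y) mm, 34 mm high in front, 88 mm behind; origin: centre of its underside, 12 mm above the bench; -x its front. Its face slopes 28 degrees down to the front; valve axis = outward normal (-0.469, 0, 0.883) in its frame, through (0, 0, 63) mm.
- bleed_valve_centre (a point): Middle of the bar handle, on the valve axis, 34 mm out from the sloped face. Bar 60 mm long, 10 mm thick, 20 mm deep along the axis (24 to 44 mm out from the face); under it a stem 15 mm across, and below 19 mm a nut 18 to 27 mm across. The neighbouring knobs' axes are 60 mm away or more.
- bleed_valve (a joint): Angle of the bar handle, rad: 0 = closed on its seat (hard stop), bar along the block's y; positive = opened, anticlockwise seen from outside the face (right-handed about the outward normal). 1.8 to 2.4 at the start. Friction about 0.12 N m; it stays where it is left.
- meter_1_mark (a point): Pointer mark near the rim of metering knob 1 (15 mm from its axis, on its end face, 44 mm out from the sloped face of its block). Round black fluted knob, 32 mm across, 23 mm deep, easily turned (0.04 N m); its axis is parallel to the bleed valve's.
- meter_1: Metering knob 1 itself; origin on its axis at the knob's underside, 21 mm out from the sloped face, z outward along the axis.
- meter_2_mark (a point): Pointer mark near the rim of metering knob 2 (15 mm from its axis, on its end face, 44 mm out from the sloped face of its block). Round black fluted knob, 32 mm across, 23 mm deep, easily turned (0.04 N m); its axis is parallel to the bleed valve's.
- meter_2: Metering knob 2 itself; origin on its axis at the knob's underside, 21 mm out from the sloped face, z outward along the axis.
- meter_3_mark (a point): Pointer mark near the rim of metering knob 3 (15 mm from its axis, on its end face, 44 mm out from the sloped face of its block). Round black fluted knob, 32 mm across, 23 mm deep, easily turned (0.04 N m); its axis is parallel to the bleed valve's.
- meter_3: Metering knob 3 itself; origin on its axis at the knob's underside, 21 mm out from the sloped face, z outward along the axis.
- forceps_1: Bystander: pair of slim steel forceps lying on the bench, 121 mm long, 9 mm high, resting on the bench; origin at the centre of its underside.
- cover_box: Bystander: white square carton, 60 x 60 x 22 mm, resting on the bench; origin at the centre of its underside.
- timer: Bystander: small white bench timer standing upright, 30 x 62 mm, 58 mm high, resting on the bench; origin at the centre of its underside.
- block_6: Bystander: tissue cassette with a wax block, 28 x 41 x 14 mm, resting on the bench; origin at the centre of its underside.
- rack_8: Bystander: staining rack full of glass slides, 36 x 100 mm, 80 mm high, resting on the bench; origin at the centre of its underside.
- tape_1: Bystander: roll of tape lying flat, 102 mm across, 25 mm high, resting on the bench; origin at the centre of its underside.

How it is judged (in metres and radians):
On the way, in this order (a step that is already met when the one before it is completed fails the run):
1. the cartridge is pressed fully home while the clamp is still open (value of joint cartridge below 0.0015 m and value of joint clamp above 1 rad), for 0.2 s.
2. the clamp is closed over the cartridge (value of joint cartridge below 0.0015 m and value of joint clamp below 0.06 rad), for 0.2 s.
3. the bleed valve is turned closed onto its seat (all of step 2 and value of joint bleed_valve below 0.08 rad), for 0.2 s.
At the end, for the whole second after the job is handed in: The cartridge is home (within 1.5 mm), the clamp is closed over it (within 0.06 rad), the bleed valve is closed (within 0.08 rad of its seat) and at rest (all of step 3 and velocity of joint bleed_valve between -0.05 and 0.05 rad/s); the robot touches nothing.
It fails at once if the clamp is brought down over a cartridge that is not home (value of joint clamp below 0.6 rad and value of joint cartridge above 0.002 m).
It fails at once if a metering knob is brushed (more than 2 N) or turned (its mark moves more than 3 mm) (contact force between any of the fingers, the arm and meter_1 above 2 N or distance of any of meter_1_mark, meter_2_mark, meter_3_mark from where it was at the start of the episode above 0.003 m or contact force between any of the fingers, the arm and meter_2 above 2 N or contact force between any of the fingers, the arm and meter_3 above 2 N).
It fails at once if a bystander on the bench is shifted by more than 20 mm (distance of any of forceps_1, cover_box, timer, block_6, rack_8, tape_1 from where it was at the start of the episode above 0.02 m).
It also fails if it takes over 69 s, if anything falls off the work surface, if the arm or the gripper's body presses on something with over 40 N, if the wrist force passes 120 N, or if a joint passes its speed limit or range.

### The arm

A 6-joint arm with a two-finger parallel gripper is mounted at the origin on a cart in front of the work surface, level with it; the furniture and walls round the work are solid. World frame = base frame: x ahead of the robot, y to its left, z up, the work surface at z = 0. Lengths are in mm, angles in rad, forces in N, time in s.
With the tool pointing down it reaches from about 300 to 775 mm from the base axis. Payload 14.6 kg.
Tool frame: the origin (TCP) lies between the finger pads; the fingertips stand ahead of it and the grasp point (between the pads) lies 11 mm behind it (manip.finger_overhang is the z of the fingertips in the tool frame, in mm); z points along the fingers, y is the line along which they close (so a half turn about z gives the same grasp; the last joint's range is limited). The gripper opens to 94 mm and grips with 3 to 60 N. Pads are 16 mm wide; open, the fingers measure 119 mm over their backs; the gripper's body (75 mm by 177 mm) begins 78 mm behind the grasp point.
Start: joints at [1.034, 0.3, 1.521, -0, 1.321, -0.067], TCP at [248.985, 490.404, 213.446] pointing down, gripper open.
Joint ranges: [-3.03, 3.03], [-0.79, 2.21], [0.23, 2.52], [-1.04, 4.18], [0, 3.07], [-2.55, 2.55]. Speed limits (rad/s): [2.22, 2.22, 2.57, 3.14, 3.14, 3.14].

### API

Orientations are given as [roll, pitch, yaw] about the fixed x, y, z axes, in that order (R = Rz(yaw) Ry(pitch) Rx(roll)).
In Python, from cell import manip gives the robot as it stands.
- The arm moves only by the tool jog_arm, never from a script. Its argument "series" is a list of rows, each a list of 7 numbers: the shift along the world's x, y, z as a fraction of full scale, then the turn, a rotation vector about the world's x, y, z as a fraction of full scale, then the closure, from 0 (fully open) to 1 (shut). In form: [[dx, dy, dz, wx, wy, wz, fingers], ...]. A call has 1 to 8 rows; each row is the pose to reach, as a shift and turn from the pose commanded when the call began; what a row does not reach only later rows make up. Full scale, the value 1, is 120 mm for a shift and 90 degrees for a turn. A row lasts 1/12 s, in which the tool goes at most 41.7 mm and 7.16 degrees, less where a joint would pass 70% of its speed; a pose out of reach is approached as far as the arm can. A call with a number of a shift or a turn outside -1 to 1 is refused whole. A call with a gripper value outside its range is refused whole. The fingers move at their own pace and stop on an object; "grip_force" is the grip in N (left out, the last holds). Time passes only in rows, so rows that repeat a pose let the fingers close. It gives the time, the measured TCP pose, the force, the opening and the grip force at its end, in the units of the state.
- manip.read_state(): the state, without advancing time (a new reading comes with each control period).
- manip.camera(name): name is "side" or "top"; returns a dict with "frame" (420x560x3 uint8, red, green, blue), "vfov" (degrees; the focal length in pixels is half the picture's height over the tangent of half this angle, whatever the lens; pixels are square), "cx", "cy" (the principal point, pixels), "R" (3x3) and "t" (3): a world point X has camera coordinates R X + t. Camera axes: x right, y down, z forward; pixel columns grow to the right and rows downward; lengths in mm; the calibration is good to about 2 mm. A picture is of the moment at which its call begins. There is no depth.
- manip.sign_off(): hands the job in; it is judged then, once.
The state is a dict: "clock": time; "joints": joint angles; "qd": joint speeds; "effort": joint torques, N m; "eef_pos": TCP position; "eef_rot": TCP orientation; "wrist_force": force on the tool from outside, world axes, zero at the start; "moment": the same for the moment, N m; "finger_gap": finger opening in mm; "finger_force": force on a finger pad.
Only numpy, scipy, OpenCV 4.12 (cv2) and the standard library are available. Lean on these libraries where they do the work, as an engineer would, in place of code of your own. Each camera call takes 0.05 s, during which the arm holds its last target. There are 200 camera calls.

## Working session

There is one attempt and no reset: what is moved stays moved. The work goes in short steps, Python scripts to look and compute and a tool call to move; the robot and the scene stay as the last step left them, time stands still between calls to the robot, and variables do not carry over. Pictures are saved under pics/ and viewed, at most 10 in all, crops included, and the job is handed in when it is done.

Besides the shell and the picture viewer there is one more tool, called as a command line: name --pt "numbers of a row" for each row, then --argument value for the rest. jog_arm: Moves the arm, as the interface text tells. Its arguments: {"type":"object","properties":{"series":{"type":"array"},"grip_force":{"type":"number"}},"required":["series"]}

```bash
ls; mkdir -p pics; python3 - <<'E'
from cell import manip
import cv2
print(manip.read_state(), manip.finger_overhang)
for n in ("side","top"):
    c=manip.camera(n); cv2.imwrite(f"pics/{n}0.png",cv2.cvtColor(c["frame"],cv2.COLOR_RGB2BGR))
    print(n,c["vfov"],c["cx"],c["cy"],c["R"],c["t"])
E
```

```text
pics
{'clock': 0.0, 'joints': array([ 1.03440696e+00,  3.00479021e-01,  1.52163286e+00, -1.56173700e-05,
        1.32072645e+00, -6.66067434e-02]), 'qd': array([ 0.00105532,  0.00047966,  0.00189681,  0.00046657, -0.00041751,
        0.00213759]), 'effort': array([ 6.73839859e-04, -5.31803262e+01, -3.52740777e+01,  7.08383415e-02,
        2.43534520e-02, -1.26562209e-04]), 'eef_pos': array([248.84562054, 490.1684797 , 212.86008776]), 'eef_rot': array([-3.14034873e+00, -6.78161813e-05,  2.67181386e+00]), 'wrist_force': array([-1.2883431 , -0.37868499, -0.56026033]), 'moment': array([-0.06094556, -0.01639239, -0.01275846]), 'finger_force': 0.0, 'finger_gap': 93.58664317857706} 8.0
side 48.0384041004328 285.73224746804146 219.2213736614726 [[-0.97813742 -0.20767528  0.01087022]
 [-0.11207759  0.48240601 -0.86874798]
 [ 0.17517362 -0.85097322 -0.49513511]] [477.34501572 194.49206849 930.16940868]
top 49.01046279764076 270.1466991613256 212.68459922899933 [[-0.02036948 -0.99960747 -0.01923529]
 [-0.99653263  0.02185168 -0.08028211]
 [ 0.08067092  0.01753329 -0.99658657]] [-130.36803565  532.09559369 1177.7494773 ]
```

View pics/side0.png

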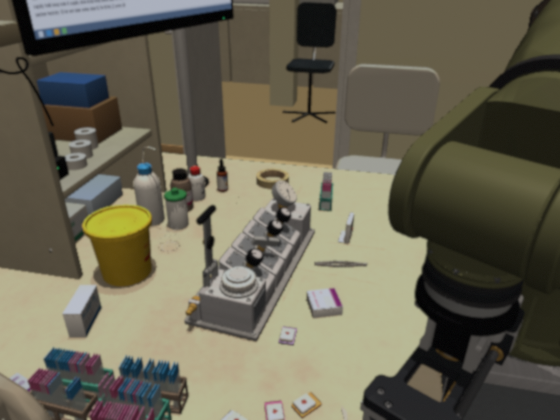

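View pics/top0.png

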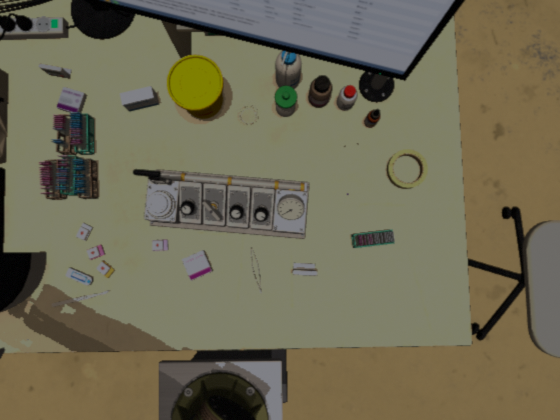

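The top view shows the manifold in the middle: filter station at its +y end (162,202), gauge at (290,207), bleed bar at (211,209), and knobs at (188,207), (237,212) and (261,214). In the side view the clamp is upright at about (207,215) and the cartridge is at (238,280). I'll zoom in on both.

```bash
python3 - <<'E'
import cv2
a=cv2.imread("pics/top0.png")[155:255,125:325]; cv2.imwrite("pics/topz.png",cv2.resize(a,None,fx=4,fy=4,interpolation=cv2.INTER_CUBIC))
a=cv2.imread("pics/side0.png")[170:330,180:340]; cv2.imwrite("pics/sidez.png",cv2.resize(a,None,fx=3.75,fy=3.75,interpolation=cv2.INTER_CUBIC))
E
```

```text
(no output)
```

View pics/topz.png

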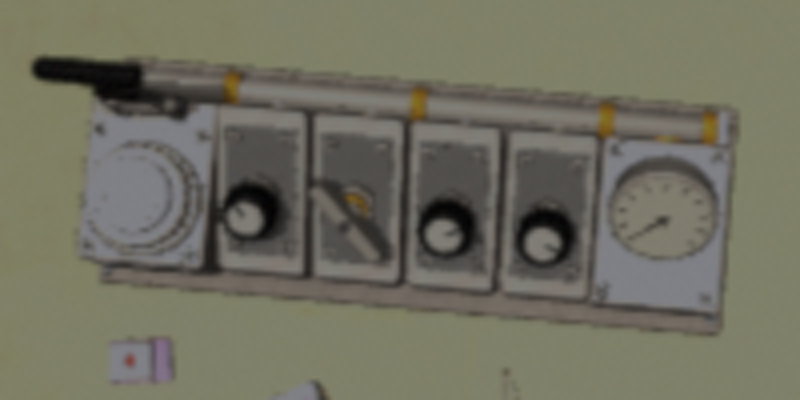

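View pics/sidez.png

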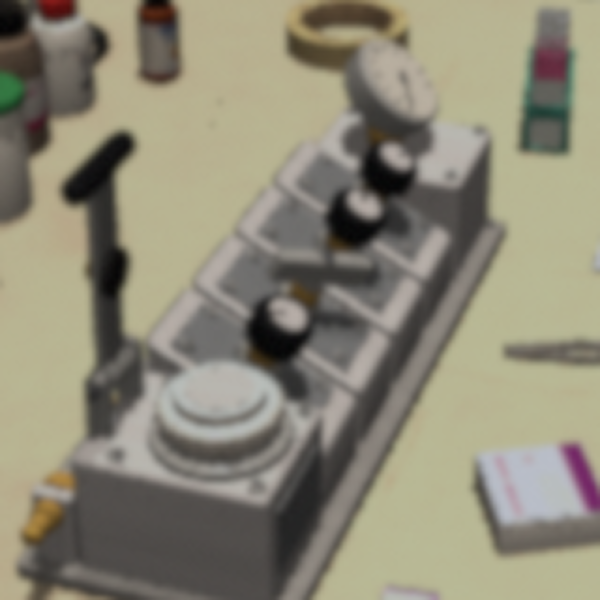

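The side zoom shows the cartridge top centre at crop (220,388), the clamp bar from (72,190) to (127,140), and the knob faces at about (290,315), (365,207) and (398,157). The top zoom shows the plate corners, the knob faces and the bar handle from (312,188) to (385,255). I'll fit the row pose to these points.

```bash
cat > h.py <<'E'
import numpy as np
from cell import manip
from scipy.spatial.transform import Rotation as Ro
n=np.array([-.469,0,.883]); ey=np.array([0,1.,0])
def proj(c,X):
    f=210/np.tan(np.radians(c["vfov"]/2)); p=np.asarray(c["R"])@X+np.asarray(c["t"])
    return np.array([c["cx"]+f*p[0]/p[2],c["cy"]+f*p[1]/p[2]])
def W(p,X):  # manifold frame -> world
    return np.array([p[0],p[1],0])+Ro.from_euler('z',p[2]).apply(X)
def clampbar(a): # manifold frame, +160 station
    r,b=np.hypot(114,1.5),a+np.arctan2(1.5,114)
    return np.array([45-r*np.cos(b),160,112+r*np.sin(b)])
def hdl(th,s,o=44): return np.array([0,30,75])+o*n+s*(np.cos(th)*ey+np.sin(th)*np.cross(n,ey))
E
cat > fit.py <<'E'
from h import *
from scipy.optimize import least_squares
cams={k:manip.camera(k) for k in("top","side")}
k=lambda y:np.array([0,y,75])+44*n
T=lambda U,V:((U+.5)/4-.5+125,(V+.5)/4-.5+155)
S=lambda U,V:((U+.5)/3.75-.5+180,(V+.5)/3.75-.5+170)
obs=[("top",T(102,280),lambda p:np.array([-75,205,12])),("top",T(719,332),lambda p:np.array([-75,-205,12])),
("top",T(738,108),lambda p:np.array([75,-205,12])),
("top",T(243,220),lambda p:k(90)),("top",T(442,230),lambda p:k(-30)),("top",T(543,244),lambda p:k(-90)),
("top",T(130,183),lambda p:np.array([-12,160,106+p[3]])),("top",T(87,70),lambda p:clampbar(p[4])),
("top",T(314,187),lambda p:hdl(p[5],-30)),("top",T(381,258),lambda p:hdl(p[5],30)),
("side",S(290,315),lambda p:k(90)),("side",S(366,207),lambda p:k(-30)),("side",S(398,157),lambda p:k(-90)),
("side",S(220,388),lambda p:np.array([-12,160,106+p[3]])),("side",S(99,166),lambda p:clampbar(p[4]))]
res=lambda p:np.concatenate([(proj(cams[c],W(p,f(p)))-u) for c,u,f in obs])
s=least_squares(res,[560,100,-.08,7,1.57,2.2],x_scale=[10,10,.1,5,.1,.1],loss='soft_l1')
print(s.x.round(3)); 
for o,r in zip(obs,res(s.x).reshape(-1,2)): print(o[0],np.round(o[1],1),r.round(1))
p=s.x
for nm,X in [("carttop",[-12,160,106+p[3]]),("bar",clampbar(p[4])),("barclosed",clampbar(0)),("hdl34",hdl(p[5],0,34))]: print(nm,W(p,np.array(X)).round(1))
E
python3 fit.py
```

```text
[ 5.47454e+02 -3.22920e+01 -9.70000e-02  4.86000e+00  1.54700e+00
  2.33000e+00]
top [150.1 224.6] [-1.8  4.9]
top [304.4 237.6] [0.1 3.8]
top [309.1 181.6] [-0.7  2.7]
top [185.4 209.6] [ 0.5 -0.9]
top [235.1 212.1] [0.4 0.3]
top [260.4 215.6] [ 0.1 -1.3]
top [157.1 200.4] [0.6 2.8]
top [146.4 172.1] [-0.1  0.3]
top [203.1 201.4] [-1.   0.2]
top [219.9 219.1] [-0.8  0.3]
side [257.  253.6] [-0.8 -1.5]
side [277.2 224.8] [-1.5 -2. ]
side [285.8 211.5] [-1.5 -1.3]
side [238.3 273.1] [-0.1 -0.2]
side [206.  213.9] [-0.1 -0.8]
carttop [550.9 128.1 110.9]
bar [606.5 122.7 226. ]
barclosed [494.2 133.6 113.5]
hdl34 [534.5  -0.9 105. ]
```

```bash
python3 - <<'E'
import cv2,numpy as np
from cell import manip
# average a few frames to drop noise
o=[]
for n,(x,y,w,h) in (("top",(130,165,50,65)),("side",(190,195,80,104))):
    a=np.mean([manip.camera(n)["frame"].astype(float) for _ in range(4)],0)
    np.save(n+"avg.npy",a)
    a=a[y:y+h,x:x+w]; a=np.clip((a-a.min())*1.5,0,255).astype(np.uint8)[:,:,::-1]
    s=8 if n=="top" else 5
    o.append(cv2.resize(a,None,fx=s,fy=s,interpolation=cv2.INTER_CUBIC))
cv2.imwrite("pics/z2.png",np.hstack(o)); print([i.shape for i in o])
E
```

```text
[(520, 400, 3), (520, 400, 3)]
```

View pics/z2.png

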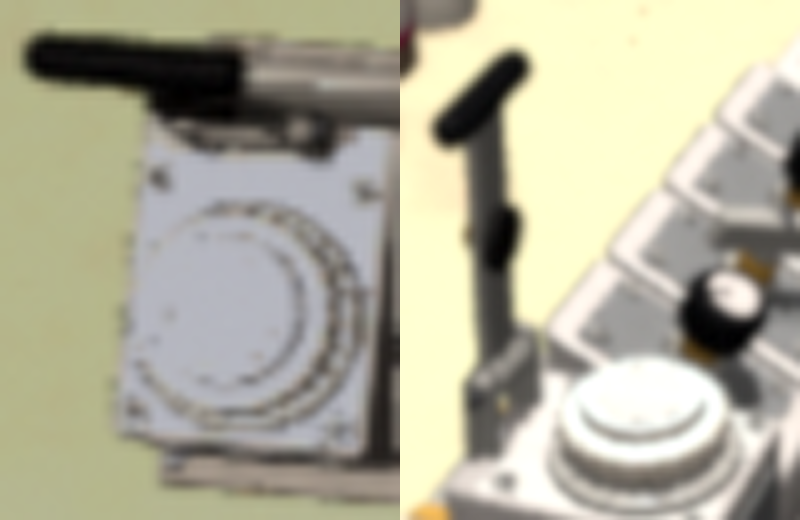

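In the enhanced view the cartridge top is at about top-view pixel (157.9,203.3) and side-view pixel (238.2,273.9). I'll refit with those and let the plate have its own x offset from the blocks.

```bash
sed -i 's/T(130,183)/(157.9,203.3)/; s/S(220,388)/(238.2,273.9)/; s/\[-75,205,12\]/[-75+p[6],205,12]/; s/\[-75,-205,12\]/[-75+p[6],-205,12]/; s/\[75,-205,12\]/[75+p[6],-205,12]/; s/1.57,2.2\],x_scale=\[10,10,.1,5,.1,.1\]/1.57,2.2,5],x_scale=[10,10,.1,5,.1,.1,5]/' fit.py; python3 fit.py; python3 - <<'E'
from h import *
for n in("top","side"):
    c=manip.camera(n); R=np.array(c["R"]);print(n,(-R.T@c["t"]).round(0))
# fk check: joint geometry unknown; tool axes now
print(Ro.from_euler('xyz',manip.read_state()["eef_rot"]).as_matrix().round(2))
E
```

```text
[ 5.45608e+02 -3.21450e+01 -1.07000e-01  2.70300e+00  1.55000e+00
  2.33600e+00  1.26520e+01]
top [150.1 224.6] [-1.5 -0. ]
top [304.4 237.6] [0.1 0.4]
top [309.1 181.6] [-0.1 -0.5]
top [185.4 209.6] [ 0.4 -0.5]
top [235.1 212.1] [0.2 1.2]
top [260.4 215.6] [-0.1 -0.2]
top [157.9 203.3] [0. 0.]
top [146.4 172.1] [0.2 0.2]
top [203.1 201.4] [-1.1  0.8]
top [219.9 219.1] [-0.9  1. ]
side [257.  253.6] [-0.4 -1.3]
side [277.2 224.8] [-0.5 -1.8]
side [285.8 211.5] [-0.4 -1. ]
side [238.2 273.9] [ 0.2 -0. ]
side [206.  213.9] [-0.1 -0.9]
carttop [550.8 128.2 108.7]
bar [606.6 122.2 226. ]
barclosed [494.1 134.3 113.5]
hdl34 [533.   -0.6 105. ]
top [ 433. -163. 1214.]
side [326. 797. 624.]
[[-0.89  0.45  0.  ]
 [ 0.45  0.89 -0.  ]
 [-0.   -0.   -1.  ]]
```

jog_arm --pt "0.3 -0.3 0.2 0 0 0.08 1" --pt "0.6 -0.6 0.4 0 0 0.15 1" --pt "0.8 -1 0.4 0 0 0.23 1" --pt "0.8 -1 0.4 0 0 0.23 1" --pt "0.8 -1 0.4 0 0 0.23 1" --pt "0.8 -1 0.4 0 0 0.23 1" --grip_force 20

```text
clock: 1.3
eef_pos: [346.1, 369.1, 262.1]
eef_rot: [3.141, 0.001, 3.03]
wrist_force: [0.1, 0.5, 0.6]
finger_gap: 57.6
finger_force: 0.0
```

jog_arm --pt "0.3 -0.4 0 0 0 0 1" --pt "0.6 -0.8 0 0 0 0 1" --pt "0.85 -1 0 0 0 0 1" --pt "0.85 -1 0 0 0 0 1" --pt "0.85 -1 0 0 0 0 1"

```text
clock: 1.72
eef_pos: [449.4, 248.0, 260.8]
eef_rot: [-3.141, -0.0, 3.03]
wrist_force: [0.3, 0.5, 0.4]
finger_gap: 24.2
finger_force: 0.0
```

jog_arm --pt "0.3 -0.35 0 0 0 0 1" --pt "0.6 -0.7 0 0 0 0 1" --pt "0.8 -0.99 0 0 0 0 1" --pt "0.8 -0.99 0 0 0 0 1" --pt "0.8 -0.99 -0.3 0 0 0 1" --pt "0.8 -0.99 -0.6 0 0 0 1" --pt "0.8 -0.99 -0.9 0 0 0 1" --pt "0.8 -0.99 -0.9 0 0 0 1"

```text
clock: 2.38
eef_pos: [539.8, 132.4, 146.6]
eef_rot: [-3.139, -0.01, 3.034]
wrist_force: [0.3, -0.4, -0.6]
finger_gap: 0.2
finger_force: 0.0
```

```bash
python3 - <<'E'
from cell import manip
import cv2,numpy as np
print({k:v for k,v in manip.read_state().items() if k in("joints","eef_pos","finger_gap","wrist_force")})
o=[]
for n,(x,y,w,h) in (("top",(110,130,120,120)),("side",(170,150,120,150))):
    a=manip.camera(n)["frame"][y:y+h,x:x+w,::-1]; a=np.clip(a*1.4,0,255).astype(np.uint8)
    o.append(cv2.resize(a,(400,int(h*400/w)),interpolation=cv2.INTER_CUBIC)[:400])
cv2.imwrite("pics/z3.png",np.hstack(o))
E
```

```text
{'joints': array([ 1.74584747e-01,  3.81366548e-01,  1.57372550e+00,  2.37306766e-04,
        1.19714248e+00, -1.28840876e+00]), 'eef_pos': array([539.81636651, 132.43690816, 146.61658796]), 'wrist_force': array([ 0.27661867, -0.42887094, -0.58288209]), 'finger_gap': 0.20752799765318983}
```

View pics/z3.png

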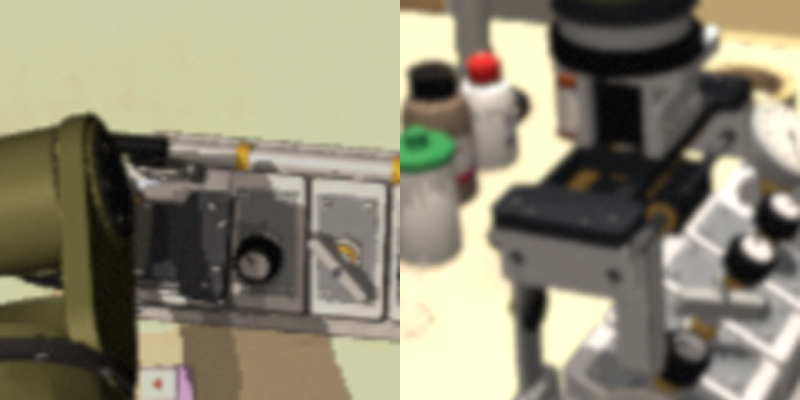

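The hand is over the cartridge and just in front of the strap (side crop, about 560,330), with the fingers clear of the knob. Pressing down now.

jog_arm --pt "0.06 0 -0.05 0 0 0 1" --pt "0.06 0 -0.1 0 0 0 1" --pt "0.06 0 -0.15 0 0 0 1" --pt "0.06 0 -0.2 0 0 0 1" --pt "0.06 0 -0.2 0 0 0 1"

```text
clock: 2.9
eef_pos: [549.7, 131.6, 128.4]
eef_rot: [-3.141, -0.001, 3.033]
wrist_force: [-0.8, 0.3, -0.4]
finger_gap: 0.2
finger_force: 0.0
```

jog_arm --pt "0 0 -0.02 0 0 0 1" --pt "0 0 -0.04 0 0 0 1" --pt "0 0 -0.06 0 0 0 1" --pt "0 0 -0.07 0 0 0 1" --pt "0 0 -0.08 0 0 0 1" --pt "0 0 -0.08 0 0 0 1"

```text
clock: 3.4
eef_pos: [550.2, 131.6, 120.2]
eef_rot: [3.142, 0.0, 3.033]
wrist_force: [-3.3, -0.6, 4.1]
finger_gap: 0.4
finger_force: 1.9
```

jog_arm --pt "0 0 -0.015 0 0 0 1" --pt "0 0 -0.03 0 0 0 1" --pt "0 0 -0.03 0 0 0 1"

```text
clock: 3.65
eef_pos: [550.2, 131.6, 116.7]
eef_rot: [3.142, 0.0, 3.033]
wrist_force: [-2.3, -0.8, 4.1]
finger_gap: 0.2
finger_force: 2.0
```

jog_arm --pt "0 0 -0.01 0 0 0 1" --pt "0 0 -0.02 0 0 0 1" --pt "0 0 -0.02 0 0 0 1"

```text
clock: 3.9
eef_pos: [550.2, 131.6, 114.4]
eef_rot: [3.142, 0.0, 3.033]
wrist_force: [-2.3, -0.1, 5.2]
finger_gap: 0.6
finger_force: 2.6
```

jog_arm --pt "0 0 -0.01 0 0 0 1" --pt "0 0 -0.015 0 0 0 1" --pt "0 0 -0.015 0 0 0 1"

```text
clock: 4.15
eef_pos: [550.4, 131.6, 114.1]
eef_rot: [3.141, 0.001, 3.033]
wrist_force: [-9.8, -2.3, 20.6]
finger_gap: 0.5
finger_force: 10.4
```

jog_arm --pt "0 0 -0.01 0 0 0 1" --pt "0 0 -0.01 0 0 0 1" --pt "0 0 -0.01 0 0 0 1"

```text
clock: 4.4
eef_pos: [550.5, 131.6, 113.9]
eef_rot: [3.141, 0.002, 3.033]
wrist_force: [-15.0, -3.0, 30.3]
finger_gap: 0.9
finger_force: 15.7
```

The cartridge is home: it stopped hard at TCP z = 114, tips at 106. Next I lift, lean the hand 18° and cross over behind the clamp bar.

jog_arm --pt "-0.02 0 0.15 0 0 0 1" --pt "-0.02 0 0.4 0 0 0 1" --pt "-0.02 0 0.7 0 0 0 1" --pt "-0.02 0 1 0 0 0 1" --pt "-0.02 0 1 0 0 0 1" --pt "-0.02 0 1 0 0 0 1"

```text
clock: 4.9
eef_pos: [548.4, 131.7, 232.6]
eef_rot: [3.141, 0.004, 3.033]
wrist_force: [-0.7, -0.4, -0.4]
finger_gap: 0.6
finger_force: 0.0
```

jog_arm --pt "0 0 0.2 -0.007 -0.07 0 1" --pt "0 -0.02 0.4 -0.014 -0.14 0 1" --pt "0.2 -0.08 0.45 -0.021 -0.2 0 1" --pt "0.5 -0.1 0.45 -0.021 -0.2 0 1" --pt "0.7 -0.1 0.45 -0.021 -0.2 0 1" --pt "0.7 -0.1 0.45 -0.021 -0.2 0 1" --pt "0.7 -0.1 0.45 -0.021 -0.2 0 1"

```text
clock: 5.48
eef_pos: [631.8, 119.4, 282.3]
eef_rot: [3.141, 0.313, 3.033]
wrist_force: [-0.0, 0.2, -0.1]
finger_gap: 0.2
finger_force: 0.0
```

jog_arm --pt "0 0 -0.1 0 0 0 1" --pt "0 0 -0.2 0 0 0 1" --pt "0 0 -0.3 0 0 0 1" --pt "0 0 -0.4 0 0 0 1" --pt "0 0 -0.48 0 0 0 1" --pt "0 0 -0.48 0 0 0 1"

```text
clock: 5.98
eef_pos: [630.5, 119.6, 224.6]
eef_rot: [3.141, 0.312, 3.033]
wrist_force: [0.2, -0.2, -0.4]
finger_gap: 0.8
finger_force: 0.0
```

```bash
python3 - <<'E'
from cell import manip
import cv2,numpy as np
o=[]
for n,(x,y,w,h) in (("top",(110,130,120,120)),("side",(170,150,120,150))):
    a=manip.camera(n)["frame"][y:y+h,x:x+w,::-1]; a=np.clip(a*1.4,0,255).astype(np.uint8)
    o.append(cv2.resize(a,(400,int(h*400/w)),interpolation=cv2.INTER_CUBIC)[:400])
cv2.imwrite("pics/z4.png",np.hstack(o))
# path for the tip/TCP in manifold terms
from h import *
p=[545.6,-32.1,-.107]; ax=np.array([np.sin(.313),0,-np.cos(.313)])
prev=None
for a in np.r_[1.55:0:-.15,0.]:
    b=clampbar(a); m=np.array([np.sin(a),0,np.cos(a)])
    Q=b+(7+8*np.sin(a))*m-np.array([0,0,10*np.sin(a)]); print(round(a,2),W(p,b).round(0),"TCP",W(p,Q-8*ax).round(0))
E
```

```text
1.55 [607. 122. 226.] TCP [619. 121. 224.]
1.4 [590. 124. 225.] TCP [602. 123. 225.]
1.25 [573. 126. 221.] TCP [584. 125. 223.]
1.1 [557. 128. 214.] TCP [567. 126. 219.]
0.95 [543. 129. 206.] TCP [551. 128. 213.]
0.8 [530. 131. 195.] TCP [536. 130. 204.]
0.65 [518. 132. 182.] TCP [523. 131. 193.]
0.5 [509. 133. 168.] TCP [511. 132. 180.]
0.35 [501. 134. 152.] TCP [502. 133. 166.]
0.2 [497. 134. 136.] TCP [496. 134. 150.]
0.05 [494. 134. 119.] TCP [492. 135. 134.]
0.0 [494. 134. 113.] TCP [492. 135. 128.]
```

View pics/z4.png

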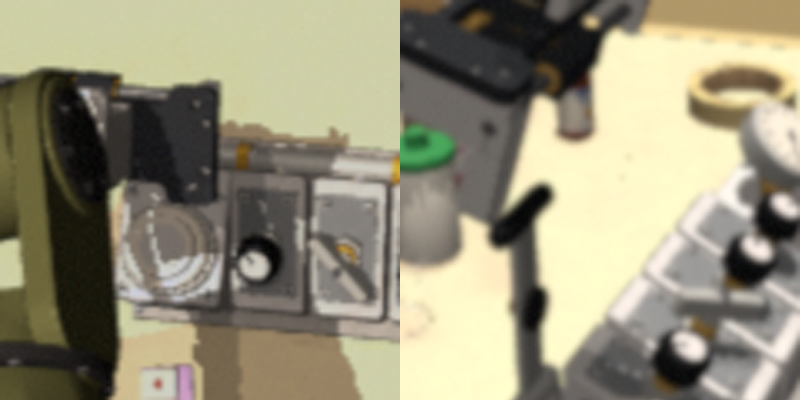

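The fingers are just behind the upright bar (side crop, bar at about 520,215). I'll start the swing.

jog_arm --pt "-0.12 0.01 0 0 0 0 1" --pt "-0.24 0.03 0 0 0 0 1" --pt "-0.32 0.035 0 0 0 0 1" --pt "-0.39 0.045 -0.01 0 0 0 1" --pt "-0.46 0.05 -0.03 0 0 0 1" --pt "-0.53 0.055 -0.05 0 0 0 1"

```text
clock: 6.58
eef_pos: [568.0, 126.4, 221.9]
eef_rot: [3.14, 0.317, 3.033]
wrist_force: [2.1, -0.4, -0.2]
finger_gap: 0.6
finger_force: 1.0
```

jog_arm --pt "-0.07 0.007 -0.025 0 0 0 1" --pt "-0.13 0.015 -0.05 0 0 0 1" --pt "-0.2 0.023 -0.09 0 0 0 1" --pt "-0.26 0.03 -0.125 0 0 0 1" --pt "-0.32 0.035 -0.17 0 0 0 1" --pt "-0.37 0.04 -0.22 0 0 0 1" --pt "-0.42 0.045 -0.27 0 0 0 1" --pt "-0.47 0.05 -0.325 0 0 0 1"

```text
clock: 7.25
eef_pos: [511.2, 132.3, 181.7]
eef_rot: [3.14, 0.316, 3.033]
wrist_force: [0.3, 1.0, 0.9]
finger_gap: 0.5
finger_force: 0.5
```

jog_arm --pt "-0.04 0.005 -0.06 0 0 0 1" --pt "-0.07 0.01 -0.12 0 0 0 1" --pt "-0.1 0.015 -0.185 0 0 0 1" --pt "-0.12 0.017 -0.25 0 0 0 1" --pt "-0.13 0.02 -0.32 0 0 0 1" --pt "-0.14 0.02 -0.385 0 0 0 1" --pt "-0.14 0.02 -0.385 0 0 0 1"

```text
clock: 7.83
eef_pos: [494.2, 134.5, 134.1]
eef_rot: [3.141, 0.313, 3.033]
wrist_force: [-0.2, 0.1, -0.1]
finger_gap: 0.6
finger_force: 0.0
```

jog_arm --pt "0 0 -0.02 0 0 0 1" --pt "0 0 -0.04 0 0 0 1" --pt "0 0 -0.05 0 0 0 1" --pt "0 0 -0.06 0 0 0 1" --pt "0 0 -0.06 0 0 0 1"

```text
clock: 8.25
eef_pos: [495.1, 134.6, 129.2]
eef_rot: [3.14, 0.316, 3.033]
wrist_force: [-5.2, 0.3, 5.8]
finger_gap: 0.7
finger_force: 3.8
```

jog_arm --pt "0 0 -0.01 0 0 0 1" --pt "0 0 -0.02 0 0 0 1" --pt "0 0 -0.02 0 0 0 1"

```text
clock: 8.5
eef_pos: [495.5, 134.7, 128.4]
eef_rot: [3.14, 0.318, 3.033]
wrist_force: [-17.3, -2.3, 26.1]
finger_gap: 0.4
finger_force: 14.7
```

The clamp is on its hard stop (26 N). I'll lift clear and look at the clamp and the handle.

jog_arm --pt "-0.1 0 0.15 0 0 0 1" --pt "-0.3 0 0.4 0 0 0 0.64" --pt "-0.6 0 0.7 0 0 0 0.64" --pt "-0.9 0 0.95 0 0 0 0.64" --pt "-0.9 0 0.95 0 0 0 0.64" --pt "-0.9 0 0.95 0 0 0 0.64"

```text
clock: 9.0
eef_pos: [386.5, 135.0, 243.5]
eef_rot: [3.138, 0.321, 3.033]
wrist_force: [-0.5, 0.0, -0.2]
finger_gap: 30.1
finger_force: 0.0
```

```bash
python3 - <<'E'
from cell import manip
import cv2,numpy as np
o=[]
for n,(x,y,w,h) in (("top",(140,175,90,75)),("side",(190,210,120,100))):
    a=np.mean([manip.camera(n)["frame"].astype(float) for _ in range(2)],0)
    a=a[y:y+h,x:x+w,::-1]; a=np.clip(a*1.4,0,255).astype(np.uint8)
    o.append(cv2.resize(a,(400,int(h*400/w)),interpolation=cv2.INTER_CUBIC))
    print(o[-1].shape)
m=min(i.shape[0] for i in o)
cv2.imwrite("pics/z5.png",np.hstack([i[:m] for i in o])); print(manip.read_state()["joints"])
E
```

```text
(333, 400, 3)
(333, 400, 3)
[ 0.32844192 -0.20953155  2.02242153 -0.15129878  1.04690338 -1.07651708]
```

View pics/z5.png

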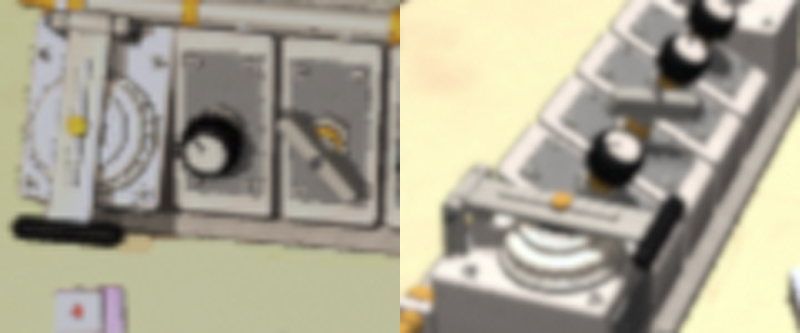

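The strap lies level over the cartridge, so the clamp is closed. The handle face centre is at about top pixel (211.6,209.3) and side pixel (267.7,240.3). I'll triangulate it and work out the approach.

```bash
python3 - <<'E'
from h import *
from scipy.optimize import least_squares
C={k:manip.camera(k) for k in("top","side")}
tri=lambda a,b:least_squares(lambda X:np.r_[proj(C["top"],X)-a,proj(C["side"],X)-b],[530,0,110]).x
p=[545.6,-32.1,-.107]
H=tri((211.6,209.3),(267.7,240.3)); K=tri((186.4,208.4),(258,254))
print("handle44",H.round(1),"fit",W(p,hdl(0,0,44)).round(1)); print("knob90",K.round(1),"fit",W(p,np.array([0,90,75])+44*n).round(1))
def ray(u,z,c=C["top"]):
    f=210/np.tan(np.radians(c["vfov"]/2)); R=np.array(c["R"]); d=R.T@np.array([(u[0]-c["cx"])/f,(u[1]-c["cy"])/f,1]); o=-R.T@c["t"]
    return o+d*(z-o[2])/d[2]
# angle: intersect end rays with the plane through H normal n
nw=Ro.from_euler('z',p[2]).apply(n); c=C["top"]; o=-np.array(c["R"]).T@c["t"]
E=[]
for u in ((289,117),(352,190)):
    u=((u[0]+.5)/4.444-.5+140,(u[1]+.5)/4.444-.5+175); d=ray(u,100)-o; E.append(o+d*((H-o)@nw)/(d@nw))
v=Ro.from_euler('z',-p[2]).apply(E[1]-E[0]); print(np.linalg.norm(v),"theta",np.arctan2(v@np.cross(n,ey),v@ey))
# target tool rotation: z=-nw, y at angle theta from cross(ey..)
s=manip.read_state(); R0=Ro.from_euler('xyz',s["eef_rot"])
for th in (2.34,):
    x0=-np.cross(n,ey)  # up-slope (+x) direction
    y=np.cos(th)*x0+np.sin(th)*ey; z=-n; M=np.c_[np.cross(y,z),y,z]
    Rt=Ro.from_euler('z',p[2])*Ro.from_matrix(M)
    print("turn frac",((Rt*R0.inv()).as_rotvec()/(np.pi/2)).round(3), Rt.as_euler('xyz').round(3))
print("nw",nw.round(3))
E
```

```text
handle44 [530.3  -2.  104.6] fit [ 5.283e+02 -1.000e-01  1.139e+02]
knob90 [534.   58.4 109.5] fit [534.7  59.6 113.9]
53.3487080405956 theta 2.2922381811915526
turn frac [-0.202 -0.084  0.452] [-2.788  0.344 -2.417]
nw [-0.466  0.05   0.883]
```

jog_arm --pt "0.1 -0.2 0 -0.03 -0.012 0.065 0.64" --pt "0.2 -0.4 0 -0.06 -0.024 0.13 0.64" --pt "0.3 -0.6 0 -0.09 -0.036 0.195 0.64" --pt "0.4 -0.8 0 -0.12 -0.048 0.26 0.64" --pt "0.5 -1 0 -0.15 -0.06 0.325 0.64" --pt "0.6 -1 0 -0.18 -0.073 0.39 0.64" --pt "0.7 -1 0 -0.2 -0.083 0.45 0.64" --pt "0.7 -1 0 -0.2 -0.083 0.45 0.64"

```text
clock: 9.97
eef_pos: [472.0, 13.7, 239.2]
eef_rot: [-2.792, 0.343, -2.419]
wrist_force: [0.1, -0.0, -0.7]
finger_gap: 33.8
finger_force: 0.0
```

```bash
python3 - <<'E'
from h import *
s=manip.read_state(); R0=Ro.from_euler('xyz',s["eef_rot"])
p=[545.6,-32.1,-.107]; th=2.31
x0=-np.cross(n,ey); y=np.cos(th)*x0+np.sin(th)*ey; z=-n
Rt=Ro.from_euler('z',p[2])*Ro.from_matrix(np.c_[np.cross(y,z),y,z])
nw=Ro.from_euler('z',p[2]).apply(n); T=np.array([533.2,-2.5,106])
print(s["joints"].round(2),s["eef_pos"],s["finger_gap"]); print("turn",((Rt*R0.inv()).as_rotvec()/(np.pi/2)).round(4))
for d in (60,0): print(d,((T+d*nw-s["eef_pos"])/120).round(3))
E
```

```text
[-0.03 -0.16  2.02 -0.05  0.79 -2.24] [471.97017926  13.7032363  239.20539001] 33.752946959566714
turn [ 0.0074 -0.0028 -0.0169]
60 [ 0.277 -0.11  -0.669]
0 [ 0.51  -0.135 -1.11 ]
```

jog_arm --pt "0.07 -0.03 -0.17 0 0 -0.01 0.64" --pt "0.14 -0.06 -0.34 0.007 -0.003 -0.017 0.64" --pt "0.22 -0.09 -0.52 0.007 -0.003 -0.017 0.64" --pt "0.28 -0.11 -0.68 0.007 -0.003 -0.017 0.64" --pt "0.28 -0.11 -0.68 0.007 -0.003 -0.017 0.64" --pt "0.28 -0.11 -0.68 0.007 -0.003 -0.017 0.64"

```text
clock: 10.47
eef_pos: [504.0, 1.5, 157.9]
eef_rot: [-2.801, 0.354, -2.454]
wrist_force: [-0.2, -0.1, 0.7]
finger_gap: 33.9
finger_force: 0.0
```

```bash
cat > app.py <<'E'
from h import *
s=manip.read_state(); p=[545.6,-32.1,-.107]; nw=Ro.from_euler('z',p[2]).apply(n); T=np.array([533.2,-2.5,106])
R=Ro.from_euler('xyz',s["eef_rot"]); z=Ro.from_euler('z',-p[2]).apply(R.as_matrix()[:,2]); y=Ro.from_euler('z',-p[2]).apply(R.as_matrix()[:,1])
print(s["eef_pos"].round(1),s["joints"].round(2),s["finger_gap"].round(1),"axis err",np.degrees(np.arccos(-z@n)).round(1),"psi",np.arctan2(y@ey,-y@np.cross(n,ey)).round(3))
e=T-s["eef_pos"]; print("togo",e.round(1),(e/120).round(3),"out",(-e@nw).round(1),"lateral",(e-(e@nw)*nw).round(1))
E
python3 app.py; python3 - <<'E'
from cell import manip
import cv2,numpy as np
o=[]
for n,(x,y,w,h) in (("top",(140,160,120,100)),("side",(210,190,96,80))):
    a=np.mean([manip.camera(n)["frame"].astype(float) for _ in range(2)],0)
    a=a[y:y+h,x:x+w,::-1]; a=np.clip(a*1.4,0,255).astype(np.uint8)
    o.append(cv2.resize(a,(400,333),interpolation=cv2.INTER_CUBIC))
cv2.imwrite("pics/z6.png",np.hstack(o))
E
```

```text
Traceback (most recent call last):
  File "app.py", line 4, in <module>
    print(s["eef_pos"].round(1),s["joints"].round(2),s["finger_gap"].round(1),"axis err",np.degrees(np.arccos(-z@n)).round(1),"psi",np.arctan2(y@ey,-y@np.cross(n,ey)).round(3))
                                                     ^^^^^^^^^^^^^^^^^^^^^
AttributeError: 'float' object has no attribute 'round'
```

View pics/z6.png

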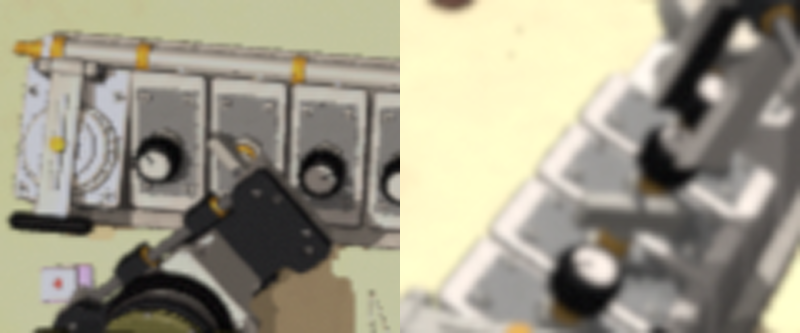

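The hand is square to the bar and clear of the knobs. Moving in along the valve axis.

```bash
sed -i 's/s\["finger_gap"\].round(1)/s["finger_gap"]/' app.py; python3 app.py
```

```text
[504.8   1.6 160.2] [-0.06  0.02  2.06 -0.04  0.57 -2.22] 33.81630369214047 axis err 1.1 psi 2.306
togo [ 28.4  -4.1 -54.2] [ 0.237 -0.034 -0.452] out 61.3 lateral [-0.2 -1.  -0.1]
```

jog_arm --pt "0.05 -0.01 -0.09 0 0 0 0.64" --pt "0.1 -0.015 -0.18 0 0 0 0.64" --pt "0.14 -0.02 -0.27 0 0 0 0.64" --pt "0.19 -0.027 -0.36 0 0 0 0.64" --pt "0.21 -0.03 -0.41 0 0 0 0.64" --pt "0.237 -0.034 -0.45 0 0 0 0.64" --pt "0.237 -0.034 -0.45 0 0 0 0.64"

```text
clock: 11.25
eef_pos: [533.1, -2.6, 104.7]
eef_rot: [-2.798, 0.356, -2.451]
wrist_force: [0.7, -0.4, -0.3]
finger_gap: 33.5
finger_force: 0.0
```

```bash
python3 app.py
```

```text
[533.1  -2.6 104.7] [-0.06  0.18  2.04 -0.05  0.44 -2.22] 33.47037615493006 axis err 1.1 psi 2.306
togo [0.1 0.1 1.3] [0.    0.001 0.011] out -1.2 lateral [0.6 0.1 0.3]
```

jog_arm --pt "0 0 0.01 0 0 0 0.9" --pt "0 0 0.01 0 0 0 0.95" --pt "0 0 0.01 0 0 0 1" --pt "0 0 0.01 0 0 0 1" --pt "0 0 0.01 0 0 0 1" --pt "0 0 0.01 0 0 0 1" --grip_force 15

```text
clock: 11.75
eef_pos: [531.4, -0.2, 105.6]
eef_rot: [-2.802, 0.355, -2.45]
wrist_force: [-15.9, 27.5, 8.9]
finger_gap: 10.2
finger_force: 15.0
```

jog_arm --pt "-0.01 0.015 0.004 0 0 0 1" --pt "-0.02 0.03 0.008 0 0 0 1" --pt "-0.02 0.03 0.008 0 0 0 1"

```text
clock: 12.0
eef_pos: [530.8, 0.5, 107.0]
eef_rot: [-2.796, 0.356, -2.45]
wrist_force: [10.4, -6.2, -11.3]
finger_gap: 10.1
finger_force: 15.0
```

jog_arm --pt "0.008 -0.005 -0.009 0 0 0 1" --pt "0.008 -0.005 -0.009 0.035 -0.004 -0.066 1" --pt "0.008 -0.005 -0.009 0.07 -0.008 -0.132 1" --pt "0.008 -0.005 -0.009 0.105 -0.011 -0.199 1" --pt "0.008 -0.005 -0.009 0.105 -0.011 -0.199 1" --grip_force 20

```text
clock: 12.42
eef_pos: [531.1, 0.9, 106.3]
eef_rot: [-2.949, 0.452, -2.83]
wrist_force: [-9.3, 7.1, 8.9]
finger_gap: 9.8
finger_force: 20.0
```

```bash
python3 app.py; python3 -c "
from cell import manip;s=manip.read_state();print(s['wrist_force'],s['moment'])"
```

```text
[531.1   0.9 106.3] [-0.05  0.17  2.04 -0.06  0.44 -1.85] 9.843814699166884 axis err 1.1 psi 1.945
togo [ 2.1 -3.4 -0.3] [ 0.018 -0.028 -0.003] out 1.5 lateral [ 1.4 -3.3  1. ]
[-9.34056799  7.08517699  8.91451596] [1.16672703 1.18964353 0.36306317]
```

jog_arm --pt "-0.004 0.003 0.003 0.035 -0.004 -0.066 1" --pt "-0.004 0.003 0.003 0.07 -0.008 -0.132 1" --pt "-0.004 0.003 0.003 0.105 -0.011 -0.199 1" --pt "-0.004 0.003 0.003 0.14 -0.015 -0.265 1" --pt "-0.004 0.003 0.003 0.14 -0.015 -0.265 1"

```text
clock: 12.83
eef_pos: [531.0, 1.6, 106.4]
eef_rot: [3.09, 0.486, 2.925]
wrist_force: [1.3, 10.4, -3.1]
finger_gap: 10.0
finger_force: 20.0
```

jog_arm --pt "0 0 0 0.035 -0.004 -0.066 1" --pt "0 0 0 0.07 -0.008 -0.132 1" --pt "0 0 0 0.105 -0.011 -0.199 1" --pt "0 0 0 0.14 -0.015 -0.265 1" --pt "0 0 0 0.14 -0.015 -0.265 1"

```text
clock: 13.25
eef_pos: [531.3, 2.2, 106.5]
eef_rot: [2.862, 0.406, 2.408]
wrist_force: [5.0, 17.4, -4.5]
finger_gap: 9.8
finger_force: 20.0
```

```bash
python3 app.py
```

```text
[531.3   2.2 106.5] [-0.05  0.17  2.04 -0.06  0.44 -0.9 ] 9.840955362321473 axis err 1.1 psi 1.003
togo [ 1.9 -4.7 -0.5] [ 0.016 -0.039 -0.004] out 1.6 lateral [ 1.2 -4.6  0.9]
```

jog_arm --pt "0.003 0.013 -0.002 0.035 -0.004 -0.066 1" --pt "0.003 0.015 -0.002 0.07 -0.008 -0.132 1" --pt "0.003 0.015 -0.002 0.105 -0.011 -0.199 1" --pt "0.003 0.015 -0.002 0.14 -0.015 -0.265 1" --pt "0.003 0.015 -0.002 0.14 -0.015 -0.265 1"

```text
clock: 13.67
eef_pos: [531.9, 2.8, 106.7]
eef_rot: [2.712, 0.241, 1.944]
wrist_force: [1.3, 4.7, 1.5]
finger_gap: 9.8
finger_force: 20.0
```

```bash
python3 app.py; python3 -c "
from cell import manip;s=manip.read_state();print(s['wrist_force'],s['moment'])"
```

```text
[531.9   2.8 106.7] [-0.05  0.17  2.04 -0.06  0.44 -0.43] 9.751881383691261 axis err 1.1 psi 0.533
togo [ 1.3 -5.3 -0.7] [ 0.011 -0.044 -0.006] out 1.6 lateral [ 0.6 -5.2  0.6]
[1.33351342 4.74415004 1.52318685] [ 0.82257873 -0.1159996   0.32204568]
```

jog_arm --pt "0 0.004 0 0.035 -0.004 -0.066 1" --pt "0 0.004 0 0.07 -0.008 -0.132 1" --pt "0 0.004 0 0.105 -0.011 -0.199 1" --pt "0 0.004 0 0.14 -0.015 -0.265 1" --pt "0 0.004 0 0.14 -0.015 -0.265 1"

```text
clock: 14.08
eef_pos: [532.4, 3.0, 107.1]
eef_rot: [2.652, 0.03, 1.52]
wrist_force: [7.0, 2.0, -0.4]
finger_gap: 9.7
finger_force: 20.0
```

```bash
echo 'f=s["wrist_force"];m=s["moment"];print("F",f.round(1),"M",m.round(2),"Mn",(m@nw).round(3))'>>app.py; python3 app.py
```

```text
[532.4   3.  107.1] [-0.05  0.17  2.04 -0.06  0.44  0.04] 9.706908994935013 axis err 1.1 psi 0.064
togo [ 0.8 -5.5 -1.1] [ 0.006 -0.046 -0.009] out 1.6 lateral [ 0.  -5.4  0.3]
F [ 7.   2.  -0.4] M [ 0.26 -0.77  0.08] Mn -0.087
```

jog_arm --pt "0 0 0 0.012 -0.001 -0.022 1" --pt "0 0 0 0.023 -0.002 -0.044 1" --pt "0 0 0 0.035 -0.004 -0.066 1" --pt "0 0 0 0.035 -0.004 -0.066 1"

```text
clock: 14.42
eef_pos: [532.5, 3.0, 107.1]
eef_rot: [2.652, -0.023, 1.422]
wrist_force: [6.2, 1.3, -0.4]
finger_gap: 9.9
finger_force: 20.6
```

```bash
python3 app.py
```

```text
[532.5   3.  107.1] [-0.05  0.17  2.04 -0.06  0.44  0.15] 9.90272652469861 axis err 1.1 psi -0.048
togo [ 0.7 -5.5 -1.1] [ 0.006 -0.046 -0.009] out 1.6 lateral [-0.  -5.4  0.3]
F [ 6.2  1.3 -0.4] M [ 0.09 -0.8   0.55] Mn 0.405
```

The moment about the axis jumped from about −0.09 to 0.4 N m, which means the handle is on its seat. I'll give it one small nudge more, then release and retreat along the axis.

jog_arm --pt "0 0 0 0.012 -0.001 -0.022 1" --pt "0 0 0 0.012 -0.001 -0.022 1" --pt "0 0 0 0.0 0 0 0.9" --pt "0 0 0 0 0 0 0.7" --pt "0 0 0 0 0 0 0.64" --pt "0 0 0 0 0 0 0.64" --pt "0 0 0 0 0 0 0.64"

```text
clock: 15.0
eef_pos: [531.3, 2.9, 106.0]
eef_rot: [2.655, -0.023, 1.42]
wrist_force: [0.6, -0.3, 0.4]
finger_gap: 32.4
finger_force: 0.0
```

jog_arm --pt "-0.05 0.005 0.09 0 0 0 0.64" --pt "-0.14 0.015 0.26 0 0 0 0.64" --pt "-0.28 0.03 0.53 0 0 0 0.64" --pt "-0.42 0.045 0.79 0 0 0 0.64" --pt "-0.52 0.05 0.98 0 0 0 0.64" --pt "-0.9 0.05 0.98 0 0 0 0.64" --pt "-0.9 0.05 0.98 0 0 0 0.64"

```text
clock: 15.58
eef_pos: [420.0, 9.1, 224.7]
eef_rot: [2.652, -0.024, 1.42]
wrist_force: [-0.4, 0.3, 0.0]
finger_gap: 33.7
finger_force: 0.0
```

```bash
python3 app.py; python3 - <<'E'
from cell import manip
import cv2,numpy as np
o=[]
for n,(x,y,w,h) in (("top",(140,160,120,100)),("side",(190,200,120,100))):
    a=np.mean([manip.camera(n)["frame"].astype(float) for _ in range(2)],0)
    a=a[y:y+h,x:x+w,::-1]; a=np.clip(a*1.4,0,255).astype(np.uint8)
    o.append(cv2.resize(a,(400,333),interpolation=cv2.INTER_CUBIC))
cv2.imwrite("pics/z7.png",np.hstack(o))
E
```

```text
[420.    9.1 224.7] [-0.05 -0.29  2.16 -0.04  0.78  0.13] 33.72337900489012 axis err 1.1 psi -0.05
togo [ 113.2  -11.6 -118.7] [ 0.943 -0.097 -0.989] out 158.2 lateral [39.4 -3.7 21. ]
F [-0.4  0.3  0. ] M [ 0.02  0.28 -0.02] Mn -0.012
```

View pics/z7.png

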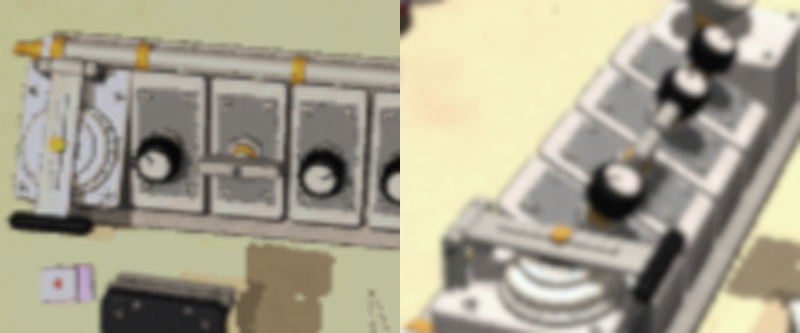

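The bar now lies along the row (top crop, 240,168), the clamp is level over the cartridge, the knobs are untouched, and the arm is clear. Handing in.

```bash
python3 -c "
from cell import manip
print(manip.sign_off())"
```

```text
the job is handed in; nothing more can be done
None
```

I pressed the cartridge to its hard stop, then swung the clamp fully down over it and turned the bleed valve clockwise onto its seat. The arm touched no knobs or bystanders that I could see, and I handed the job in at about 16 s; sign-off gave no verdict.

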